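Unlock a parts cabinet by counting dial clicks and pull out its drawer

TASK

The top drawer of the grey parts cabinet is locked by the dial on the cabinet's top: the lock is free only at the fourth click clockwise (seen from above) from the dial's anticlockwise end stop. Set the dial there, pull the top drawer all the way out to its stop and let go of it, leaving the other things on the cabinet and table in place.

Things in the scene. Friction and masses are not known exactly. Their poses are not given: they have to be found in the camera images.
- dial_grip (a point): The dial's turning axis, half-way up its handle: a black bar 72 mm long, 14 mm wide, 40 mm tall on a black disc 76 mm across, turning about a vertical axis on a round unmarked dark housing (96 mm across, 22 mm tall, fixed) on the cabinet. The point is 20 mm above the disc, 20 mm below the bar's top, 50 mm above the cabinet's top. It turns with the dial: x along the bar, z up.
- dial_top (a point): Centre of the bar's top face, on the axis; turns with the dial. It clicks every 30 degrees: 7 positions, click 0 to click 6, with a hard stop 6 degrees beyond each end one; it starts at click 1, 2 or 3. A click takes about 0.25 N m; let go, it springs into the nearest click. The housing is mounted at any angle, so the stop must be felt. Click 4 alone frees the lock, and can be overrun.
- drawer_handle (a point): Middle of the top drawer's straight steel bar handle: 10 mm thick, 120 mm long along this point's y, 50 mm in front of the drawer's front and 25 mm below the cabinet's top. The point's -x is the direction in which the drawer pulls out; z is up. It moves with the drawer.
- drawer (a joint): How far the top drawer is out: 0 closed, 0.09 m at its stop. It slides with 2 N of friction and stays where it is left; locked, it moves out only about 3 mm.
- cabinet_top (a point): Centre of the top face of the grey steel cabinet (fixed): 260 mm deep (x), 340 mm wide (y), 150 mm tall; z up, its front faces -x of this point. The top drawer's front is the upper half of the cabinet's front; the lower one is not used. The dial's axis is 57 mm forward (-x) of this point and up to 40 mm to either side.
- clear_box: Bystander: open clear plastic box 60 x 100 x 60 mm on the rear left of the cabinet's top; origin under its centre.
- jar: Bystander: jar 56 mm across, 75 mm tall on the rear right of the cabinet's top; origin under its centre.
- blue_bin: Bystander: open blue bin 200 x 140 x 100 mm on the table left of the cabinet (+y); origin under its centre.
- pale_tote: Bystander: open pale blue tote 220 x 150 x 120 mm on the table right of the cabinet; origin under its centre.
- steel_block: Bystander: metal block 60 x 90 x 35 mm on the table in front of the cabinet, to the right; origin under its centre.
- screwdriver: Bystander: screwdriver 190 mm long lying on the table in front of the cabinet, to the left.
- oil_can: Bystander: grey can 60 mm across, 160 mm tall on the table to the left of the cabinet's front; origin under its centre.

How it is judged:
By the outcome, as a careful person would: the job done as asked, in the order asked, and still so for the second after the job is handed in, with the robot touching nothing.
It also fails if it takes over 72 s, if anything falls off the work surface, if the arm or the gripper's body presses on something with over 40 N, if the wrist force passes 120 N, or if a joint passes its speed limit or range.

ROBOT

A 6-joint arm with a two-finger parallel gripper is mounted at the origin on the work surface. World frame = base frame: x ahead of the robot, y to its left, z up, the work surface at z = 0. Lengths are in mm, angles in degrees, forces in N, time in s.
With the tool pointing down it reaches from about 250 to 775 mm from the base axis. Payload 4 kg.
Tool frame: the origin (TCP) lies at the very end of the fingers, on their centre line; the grasp point (between the pads) lies 19 mm behind it; z points along the fingers, y is the direction in which the jaws open and shut (so a half turn about z gives the same grasp; the last joint's range is limited). The gripper opens to 85 mm and grips with 20 to 120 N. Pads are 22 mm wide; open, the fingers measure 114 mm over their backs; the gripper's body (76 mm by 85 mm) begins 54 mm behind the grasp point. The pads swing forward as they close: fully open they stand 13 mm farther back than shut.
Start: joints at [65.999, 4.996, 78.535, -0, 96.463, -5.907], TCP at [170.826, 522.815, 231.341] pointing down, gripper open.
Joint ranges: [-177.83, 177.83], [-43.37, 116.18], [15.69, 146.23], [-61.86, 241.86], [9.47, 152.12], [-147.06, 147.06]. Speed limits (degrees/s): [159.86, 159.86, 180, 180, 180, 180].

INTERFACE

Orientations are given as [roll, pitch, yaw] about the fixed x, y, z axes, in that order (R = Rz(yaw) Ry(pitch) Rx(roll)).
In Python, from rig import bot, camera, get_calibration, find_in, regions_of, place_of gives the robot as it stands. The module is installed in compiled form; this text tells all that it offers.
- The arm moves only by the tool carry_out, never from a script. Its arguments are lists of equal length, an entry for each row: "hand": the opening in per cent of the stroke, from 0 (shut) to 100 (fully open); "slide": the shift along the world's x, y, z in cm, a list of three; "delta_rot": the turn, a rotation vector about the world's x, y, z in degrees, a list of three. In form: {"hand": [hand, ...], "slide": [[x, y, z], ...], "delta_rot": [[rx, ry, rz], ...]}. A call has 1 to 20 rows; each row is the pose to reach, as a shift and turn from the pose commanded when the call began; what a row does not reach only later rows make up. A row lasts 1/10 s, in which the tool goes at most 50 mm and 8.59 degrees, less where a joint would pass 70% of its speed; a pose out of reach is approached as far as the arm can. A call with a gripper value outside its range is refused whole. The fingers move at their own pace and stop on an object; "force" is the grip in N (left out, the last holds). Time passes only in rows, so rows that repeat a pose let the fingers close. It gives the time, the measured TCP pose, the force and the opening at its end, in the units of the state.
- bot.get_state(): the state, without advancing time (a new reading comes with each control period).
- camera(name): name is "scene" or "top" or "wrist"; returns the picture (384x512x3 uint8, red, green, blue); there is no depth.
- get_calibration(name): a dict with "fx", "fy", "cx", "cy" (pixels), "extrinsics" (4x4, takes a point from world to camera coordinates); the wrist camera has in their place "hand_eye" (4x4, takes a point from camera to tool coordinates, whose origin is the TCP and whose axes are the flange's). Camera axes: x right, y up, looking along -z (the intrinsics and any distortion apply to the point x, -y, -z); pixel columns grow to the right and rows downward; lengths in mm; the calibration is good to about 2 mm. A picture is of the moment at which its call begins: read the wrist's pose just before it. get_calibration takes no time and is no camera call.
- bot.hand_in(): hands the job in, once; it reports no verdict.
Trained networks look in the newest picture that a camera, given by its name, has taken for a name from the list of things; names that differ only in an ending like _2 or _b are one class to them, and where a whole thing is asked for, a point or a joint stands for the part that bears it (a point fixed in the world has none). Each returns a list of dicts, best first, with "confidence" (0 to 1); they miss things now and then, are a little off and sometimes report something else, mostly with a low value. They report only what shows in the picture. A call takes as long as a camera call.
- find_in(camera, query): "position" ([x, y, z] in mm, in world coordinates, good to about 4 mm: the middle of the surface that is visible of it).
- regions_of(camera, query): "region" (384x512 bool, what is visible of it).
- place_of(camera, query): "position" ([x, y, z] in mm, in world coordinates, good to about 4 mm: a listed point, or the origin of a listed thing).
The state is a dict: "t": time; "joint_pos": joint angles; "joint_velocities": joint speeds; "effort": joint torques, N m; "tool_pos": TCP position; "tcp_rot": TCP orientation; "contact_force": force on the tool from outside, world axes, zero at the start; "torque": the same for the moment, N m; "grip_width": finger opening in mm.
Only numpy, scipy, OpenCV 4.12 (cv2) and the standard library are available. Lean on these libraries where they do the work, as an engineer would, in place of code of your own. Each camera call takes 0.05 s, during which the arm holds its last target.

## Working session

There is one attempt and no reset: what is moved stays moved. The work goes in short steps, Python scripts to look and compute and a tool call to move; the robot and the scene stay as the last step left them, time stands still between calls to the robot, and variables do not carry over. Pictures are saved under pics/ and viewed, and the job is handed in when it is done.

Besides the shell and the picture viewer there is one more tool, called after "Call:" as name(argument=value, ...) on one line, values as JSON. carry_out: Moves the arm, as the interface text tells. Its arguments: {"type":"object","properties":{"hand":{"type":"array","items":{"type":"number"}},"slide":{"type":"array","items":{"type":"array","items":{"type":"number"}}},"delta_rot":{"type":"array","items":{"type":"array","items":{"type":"number"}}},"force":{"type":"number"}},"required":["hand","slide","delta_rot"]}

```bash
mkdir -p pics; python3 - <<'E'
from rig import *
import cv2
s=bot.get_state();print({k:s[k] for k in('t','tool_pos','tcp_rot','contact_force','grip_width')})
for n in('scene','top'):
    cv2.imwrite(f'pics/{n}0.png',camera(n)[...,::-1])
    for q in('dial_grip','dial_top','drawer_handle','cabinet_top'):
        print(n,q,[(r['confidence'],r['position']) for r in place_of(n,q)[:2]])
for q in('jar','clear_box','oil_can','steel_block','screwdriver'):
    print(q,[(r['confidence'],r['position']) for r in place_of('top',q)[:1]])
print(bot.get_state()['t'])
E
```

```text
{'t': 0.0, 'tool_pos': array([170.61159833, 522.30933473, 230.09182447]), 'tcp_rot': array([-1.79866248e+02, -1.44146099e-02,  1.61904204e+02]), 'contact_force': array([0.54696518, 0.07403939, 0.17045509]), 'grip_width': 84.94574553808867}
scene dial_grip [(0.67, [658.5, 125.1, 200.6])]
scene dial_top [(0.73, [660.7, 125.4, 219.4])]
scene drawer_handle [(0.72, [536.7, 120.5, 124.6])]
scene cabinet_top [(0.72, [712.2, 86.0, 146.4])]
top dial_grip [(0.87, [661.0, 128.2, 199.8]), (0.43, [549.5, -169.1, -1.2])]
top dial_top [(0.89, [666.0, 127.7, 217.1])]
top drawer_handle [(0.64, [532.8, 115.0, 127.4])]
top cabinet_top []
jar [(0.76, [712.9, -36.9, 148.9])]
clear_box [(0.57, [770.2, 189.7, 148.0])]
oil_can [(0.59, [485.4, 380.9, -2.6])]
steel_block [(0.92, [445.7, 0.2, 5.2])]
screwdriver [(0.85, [464.1, 254.7, -3.1])]
0.75
```

View pics/scene0.png

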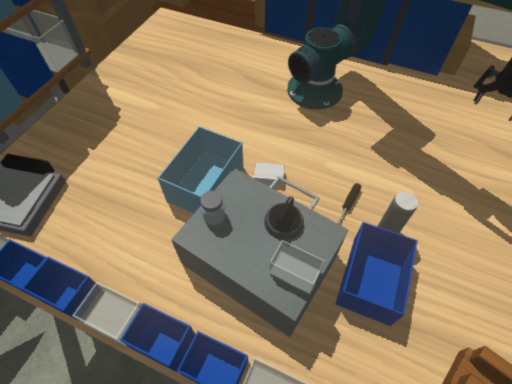

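View pics/top0.png

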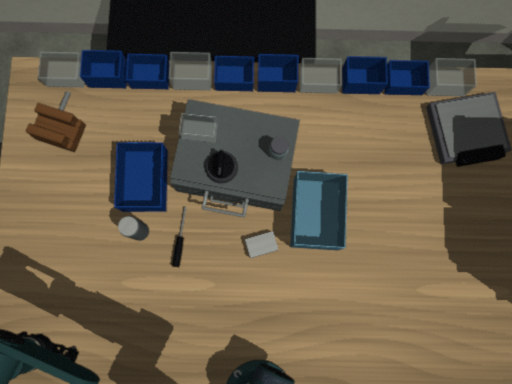

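```bash
cat > h.py <<'E'
import numpy as np,cv2
from rig import get_calibration
def proj(n,P):
    c=get_calibration(n);E=np.array(c['extrinsics']);P=np.atleast_2d(P)
    p=(E[:3,:3]@P.T).T+E[:3,3]
    return np.c_[c['fx']*p[:,0]/-p[:,2]+c['cx'],c['fy']*-p[:,1]/-p[:,2]+c['cy']]
def unproj(n,uv,z):
    c=get_calibration(n);E=np.array(c['extrinsics']);uv=np.atleast_2d(uv).astype(float)
    d=np.c_[(uv[:,0]-c['cx'])/c['fx'],-(uv[:,1]-c['cy'])/c['fy'],-np.ones(len(uv))]
    R=E[:3,:3];o=-R.T@E[:3,3];w=d@R
    return o+w*((z-o[2])/w[:,2])[:,None]
E
python3 - <<'E'
from h import *
print(get_calibration('top').keys())
print(unproj('top',[[172,187],[283,208],[298,120],[189,101]],150))
for n,(a,b,c,d) in dict(scene=(165,330,150,290),top=(160,130-40,310,225)).items():
    im=cv2.imread(f'pics/{n}0.png')[b:d,a:c] if n=='top' else cv2.imread('pics/scene0.png')[165:250,225:355]
    cv2.imwrite(f'pics/{n}0z.png',cv2.resize(cv2.convertScaleAbs(im,alpha=1.6,beta=20),None,fx=5 ,fy=4 if 0 else 5,interpolation=cv2.INTER_CUBIC)[:600,:800])
E
```

```text
dict_keys(['fx', 'fy', 'cx', 'cy', 'extrinsics'])
[[596.55115255 264.97260751 150.        ]
 [542.71452658 -55.60788184 150.        ]
 [806.22643089 -97.32651234 150.        ]
 [857.45687402 227.0754839  150.        ]]
```

View pics/top0z.png

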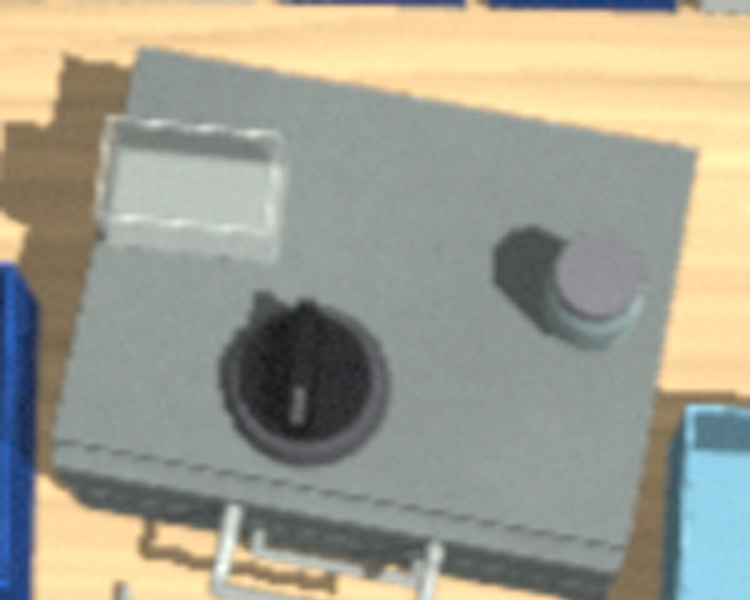

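View pics/scene0z.png

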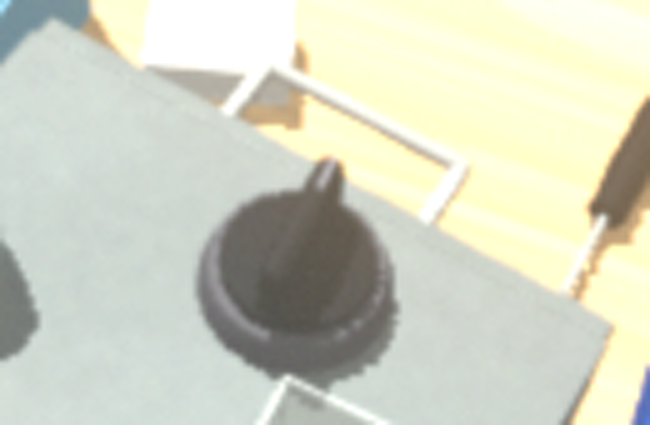

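Call:
carry_out(hand=[100, 100, 100, 100, 100, 100, 100, 100, 100, 100, 100, 100, 100, 100, 100, 100, 100, 100, 100, 100], slide=[[0, 0, 5], [4, -3, 9], [8, -6, 11], [12, -9.7, 11], [16, -13, 11], [20, -16.2, 11], [24, -19.4, 11], [28, -22.6, 11], [32, -25.9, 11], [36, -29, 11], [40, -32.4, 11], [44, -35.6, 11], [47, -38, 11], [48.8, -39.5, 11], [48.8, -39.5, 11], [48.8, -39.5, 11], [48.8, -39.5, 11], [48.8, -39.5, 11], [48.8, -39.5, 11], [48.8, -39.5, 11]], delta_rot=[[0, 0, 0], [0, 0, 1], [0, 0, 2], [0, 0, 3], [0, 0, 4], [0, 0, 5], [0, 0, 6], [0, 0, 7], [0, 0, 8], [0, 0, 9], [0, 0, 10], [0, 0, 11], [0, 0, 12], [0, 0, 13], [0, 0, 13], [0, 0, 13], [0, 0, 13], [0, 0, 13], [0, 0, 13], [0, 0, 13]], force=60)

```text
t: 2.75
tool_pos: [658.2, 128.8, 342.3]
tcp_rot: [180.0, 0.1, 175.0]
contact_force: [-0.9, 1.1, -0.4]
grip_width: 85.7
```

```bash
cat >> h.py <<'E'
from scipy.spatial.transform import Rotation as Ro
def wcam(s):
    T=np.eye(4);T[:3,:3]=Ro.from_euler('xyz',s['tcp_rot'],degrees=True).as_matrix();T[:3,3]=s['tool_pos']
    return T@np.array(get_calibration('wrist')['hand_eye'])
def wun(s,uv,z):
    c=get_calibration('wrist');T=wcam(s);uv=np.atleast_2d(uv).astype(float)
    d=np.c_[(uv[:,0]-c['cx'])/c['fx'],-(uv[:,1]-c['cy'])/c['fy'],-np.ones(len(uv))]@T[:3,:3].T
    o=T[:3,3];return o+d*((z-o[2])/d[:,2])[:,None]
E
python3 - <<'E'
from h import *
from rig import *
import pickle
c=get_calibration('wrist');print(c)
s=bot.get_state();im=camera('wrist')
pickle.dump(s,open('s1.pkl','wb'))
print(s['t'],s['tool_pos'],s['tcp_rot'],s['joint_pos'],s['torque'],s['contact_force'])
cv2.imwrite('pics/w1.png',cv2.convertScaleAbs(im[...,::-1],alpha=1.5,beta=15))
for q in('dial_grip','dial_top','drawer_handle'):print(q,[(r['confidence'],r['position']) for r in place_of('wrist',q)[:2]])
E
```

```text
{'fx': 307.3508985946903, 'fy': 307.3508985946903, 'cx': 254.26188377100956, 'cy': 186.3061278968622, 'hand_eye': array([[ 1.17617706e-03,  9.55362509e-01,  2.95433738e-01,
         7.55071038e+01],
       [ 9.99998915e-01, -1.38584162e-03,  5.00299479e-04,
        -4.97052084e-01],
       [ 8.87391735e-04,  2.95432829e-01, -9.55363102e-01,
        -1.43459560e+02],
       [ 0.00000000e+00,  0.00000000e+00,  0.00000000e+00,
         1.00000000e+00]])}
2.75 [658.15389542 128.76643621 342.29716261] [1.79978890e+02 7.18499304e-02 1.74988857e+02] [ 6.22530026e+00  2.18978298e+01  4.56409282e+01  7.25173024e-03
  1.12386656e+02 -7.87608039e+01] [-0.0163981   0.02161425 -0.02697522] [-0.93357068  1.11682096 -0.38142506]
dial_grip [(0.74, [658.2, 124.0, 195.4])]
dial_top [(0.7, [664.1, 124.8, 218.9]), (0.31, [715.5, -40.3, 148.2])]
drawer_handle [(0.85, [531.7, 115.0, 125.5])]
```

View pics/w1.png

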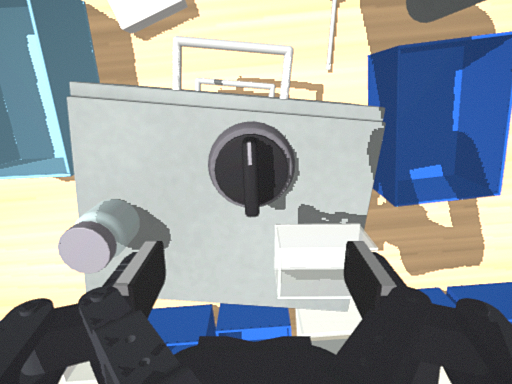

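```bash
python3 - <<'E'
from h import *
import pickle
s=pickle.load(open('s1.pkl','rb'))
b=wun(s,[[249.5,142],[252,206]],220);print('bar top',b,b.mean(0))
d=b[0]-b[1];print(np.hypot(*d[:2]),np.degrees(np.arctan2(-d[1],-d[0])))
h=wun(s,[[178,40],[291,48]],130);d=h[1]-h[0];print('handle',h.mean(0),np.hypot(*d[:2]),np.degrees(np.arctan2(-d[0],d[1])))
f=wun(s,[[70,97],[381,120]],150);d=f[1]-f[0];print('front',f,np.hypot(*d[:2]),np.degrees(np.arctan2(-d[0],d[1])))
im=cv2.imread('pics/w1.png')[115:240,180:320]
cv2.imwrite('pics/w1z.png',cv2.resize(cv2.convertScaleAbs(im,alpha=1.5,beta=20),None,fx=4.8,fy=4.8,interpolation=cv2.INTER_CUBIC))
E
```

```text
bar top [[624.50937739 126.93391671 220.        ]
 [683.7001502  123.85793502 220.        ]] [654.10476379 125.39592587 220.        ]
59.270644081272714 -2.97482809003705
handle [533.7069646  118.07486087 130.        ] 119.82134299581557 -8.660539458893254
front [[572.18166642 -58.49063585 150.        ]
 [624.12583756 267.3829394  150.        ]] 329.98755121786684 -9.056741254079958
```

View pics/w1z.png

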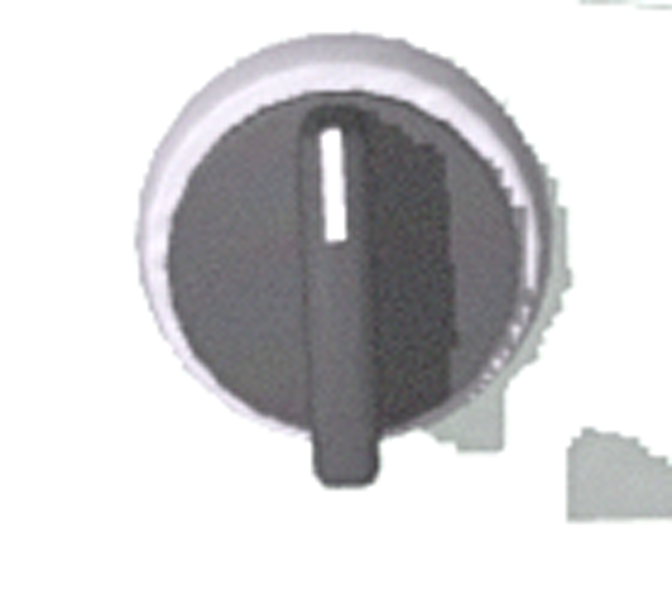

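```bash
python3 - <<'E'
from h import *
import pickle
s=pickle.load(open('s1.pkl','rb'))
q=lambda L:[(180+u/4.8,115+v/4.8) for u,v in L]
b=wun(s,q([[331,112],[346,485],[331,128]]),220);print('bar top',b)
d=b[1]-b[0];print(np.hypot(*d[:2]),np.degrees(np.arctan2(d[1],d[0])))
# disc: left/right extents and centre at z 180
b=wun(s,q([[167,260],[520,255],[343,90],[345,440]]),180);print('disc',b)
b=wun(s,q([[137,235],[550,240],[335,32]]),172);print('housing',b)
E
```

```text
bar top [[621.30978945 126.75597388 220.        ]
 [693.6788769  123.05088086 220.        ]
 [624.1808515  126.49281148 220.        ]]
72.46387053823504 -2.9308232770445386
disc [[655.50298923  87.81556971 180.        ]
 [660.88549688 162.87606532 180.        ]
 [622.8272744  128.41649248 180.        ]
 [699.64924742 122.00662492 180.        ]]
housing [[651.28256598  80.77241406 172.        ]
 [660.13600769 170.30272911 172.        ]
 [611.72896739 127.65411966 172.        ]]
```

Call:
carry_out(hand=[100, 100, 100, 100, 100, 100, 100, 100, 20, 0, 0, 0, 0, 0, 0, 0, 0], slide=[[0.1, -0.37, -3], [0.1, -0.37, -7], [0.1, -0.37, -10], [0.1, -0.37, -13], [0.1, -0.37, -14.8], [0.1, -0.37, -14.8], [0.1, -0.37, -14.8], [0.1, -0.37, -14.8], [0.1, -0.37, -14.8], [0.1, -0.37, -14.8], [0.1, -0.37, -14.8], [0.1, -0.37, -14.8], [0.1, -0.37, -14.8], [0.1, -0.37, -14.8], [0.1, -0.37, -14.8], [0.1, -0.37, -14.8], [0.1, -0.37, -14.8]], delta_rot=[[0, 0, 2.1], [0, 0, 2.1], [0, 0, 2.1], [0, 0, 2.1], [0, 0, 2.1], [0, 0, 2.1], [0, 0, 2.1], [0, 0, 2.1], [0, 0, 2.1], [0, 0, 2.1], [0, 0, 2.1], [0, 0, 2.1], [0, 0, 2.1], [0, 0, 2.1], [0, 0, 2.1], [0, 0, 2.1], [0, 0, 2.1]], force=60)

```text
t: 4.65
tool_pos: [660.0, 124.9, 193.6]
tcp_rot: [179.9, 0.0, 177.0]
contact_force: [-0.0, 4.9, 0.7]
grip_width: 12.9
```

```bash
cat > st.py <<'E'
from rig import bot
s=bot.get_state()
for k in('t','tool_pos','tcp_rot','joint_pos','contact_force','torque','grip_width'):print(k,s[k].round(2) if hasattr(s[k],'round') and k not in('t','grip_width') else s[k])
E
python3 st.py
```

```text
t 4.65
tool_pos [659.98 124.85 193.64]
tcp_rot [1.7992e+02 4.0000e-02 1.7702e+02]
joint_pos [ 5.840e+00  2.113e+01  6.344e+01  7.000e-02  9.538e+01 -8.117e+01]
contact_force [-0.02  4.89  0.72]
torque [ 0.62 -0.1  -0.47]
grip_width 12.912740486002516
```

Call:
carry_out(hand=[0, 0, 0, 0, 0, 0, 0, 0], slide=[[0, 0, 0], [0, 0, 0], [0, 0, 0], [0, 0, 0], [0, 0, 0], [0, 0, 0], [0, 0, 0], [0, 0, 0]], delta_rot=[[0, 0, 5], [0, 0, 10], [0, 0, 15], [0, 0, 20], [0, 0, 25], [0, 0, 30], [0, 0, 30], [0, 0, 30]])

```text
t: 5.45
tool_pos: [660.0, 124.5, 193.7]
tcp_rot: [180.0, 0.1, -153.0]
contact_force: [0.0, 4.0, 2.6]
grip_width: 12.8
```

```bash
python3 st.py
```

```text
t 5.45
tool_pos [660.01 124.46 193.66]
tcp_rot [ 1.7998e+02  6.0000e-02 -1.5305e+02]
joint_pos [ 5.8300e+00  2.1130e+01  6.3430e+01  3.0000e-02  9.5390e+01 -1.1112e+02]
contact_force [0.03 3.98 2.65]
torque [ 0.59 -0.17 -0.01]
grip_width 12.790512185486435
```

Call:
carry_out(hand=[0, 0, 0, 0], slide=[[0, 0, 0], [0, 0, 0], [0, 0, 0], [0, 0, 0]], delta_rot=[[0, 0, 4], [0, 0, 5], [0, 0, 5], [0, 0, 5]])

```text
t: 5.85
tool_pos: [660.0, 124.4, 193.7]
tcp_rot: [180.0, 0.1, -148.2]
contact_force: [0.8, 4.8, 3.0]
grip_width: 13.2
```

```bash
python3 st.py|grep -E "rot|torq"
```

```text
tcp_rot [ 1.7997e+02  7.0000e-02 -1.4822e+02]
torque [ 0.82 -0.19 -1.34]
```

Call:
carry_out(hand=[0, 0, 0, 0], slide=[[0, 0, 0], [0, 0, 0], [0, 0, 0], [0, 0, 0]], delta_rot=[[0, 0, 2], [0, 0, 4], [0, 0, 4], [0, 0, 4]])

```text
t: 6.25
tool_pos: [660.0, 124.4, 193.8]
tcp_rot: [179.9, 0.1, -144.4]
contact_force: [-0.8, 6.7, 1.1]
grip_width: 12.9
```

```bash
python3 st.py|grep -E "rot|torq"
```

```text
tcp_rot [ 1.7995e+02  9.0000e-02 -1.4445e+02]
torque [ 0.99 -0.16 -2.81]
```

Call:
carry_out(hand=[0, 0, 0, 0, 0, 0, 0, 0, 0, 0, 0, 0, 0, 0, 0, 0, 0, 0, 0, 0], slide=[[0, 0, 0], [0, 0, 0], [0, 0, 0], [0, 0, 0], [0, 0, 0], [0, 0, 0], [0, 0, 0], [0, 0, 0], [0, 0, 0], [0, 0, 0], [0, 0, 0], [0, 0, 0], [0, 0, 0], [0, 0, 0], [0, 0, 0], [0, 0, 0], [0, 0, 0], [0, 0, 0], [0, 0, 0], [0, 0, 0]], delta_rot=[[0, 0, -4], [0, 0, -9], [0, 0, -9], [0, 0, -16], [0, 0, -23], [0, 0, -30], [0, 0, -37], [0, 0, -44], [0, 0, -51], [0, 0, -58], [0, 0, -65], [0, 0, -72], [0, 0, -79], [0, 0, -86], [0, 0, -93], [0, 0, -100], [0, 0, -107], [0, 0, -114], [0, 0, -120], [0, 0, -125]])

```text
t: 8.25
tool_pos: [660.4, 125.5, 193.7]
tcp_rot: [179.9, -0.1, 91.0]
contact_force: [2.0, 6.1, 2.3]
grip_width: 13.0
```

Call:
carry_out(hand=[0, 0, 0], slide=[[0, 0, 0], [0, 0, 0], [0, 0, 0]], delta_rot=[[0, 0, -4], [0, 0, -4], [0, 0, -4]])

```text
t: 8.55
tool_pos: [660.6, 125.5, 193.7]
tcp_rot: [179.9, -0.1, 87.1]
contact_force: [3.4, 7.4, 1.8]
grip_width: 12.5
```

```bash
python3 st.py
```

```text
t 8.55
tool_pos [660.59 125.46 193.65]
tcp_rot [ 1.7987e+02 -1.5000e-01  8.7100e+01]
joint_pos [ 5.86 21.15 63.41  0.13 95.28  8.78]
contact_force [3.43 7.38 1.75]
torque [ 1.17 -0.34 -0.59]
grip_width 12.54934873490733
```

Call:
carry_out(hand=[100, 100, 100, 100, 100, 100, 100, 100, 100, 100, 100, 100, 100], slide=[[0, 0, 0], [0, 0, 0], [0, 0, 0], [0, 0, 0], [0, 0, 0], [0, 0, 0], [0, 0, 3], [0, 0, 7], [0, 0, 11], [0, 0, 15], [0, 0, 15], [0, 0, 15], [0, 0, 15]], delta_rot=[[0, 0, 0], [0, 0, 0], [0, 0, 0], [0, 0, 0], [0, 0, 0], [0, 0, 0], [0, 0, 0], [0, 0, 0], [0, 0, 0], [0, 0, 0], [0, 0, 0], [0, 0, 0], [0, 0, 0]])

```text
t: 9.85
tool_pos: [659.5, 124.0, 341.5]
tcp_rot: [-179.8, 0.0, 87.0]
contact_force: [0.4, -0.4, -0.3]
grip_width: 85.5
```

```bash
python3 - <<'E'
from h import *
from rig import *
import pickle
s=bot.get_state();im=camera('wrist')
pickle.dump(s,open('s2.pkl','wb'))
print(s['t'],s['tool_pos'],s['tcp_rot'],s['torque'],s['contact_force'])
cv2.imwrite('pics/w2.png',cv2.convertScaleAbs(im[...,::-1],alpha=2,beta=25))
print([(r['confidence'],r['position']) for r in place_of('wrist','drawer_handle')[:2]])
E
```

```text
9.85 [659.54862612 124.04060792 341.45389283] [-1.79836647e+02  3.03486023e-02  8.70029231e+01] [0.03002087 0.0029709  0.0308325 ] [ 0.35421213 -0.38233321 -0.29226148]
[(0.73, [530.2, 112.6, 124.4])]
```

View pics/w2.png

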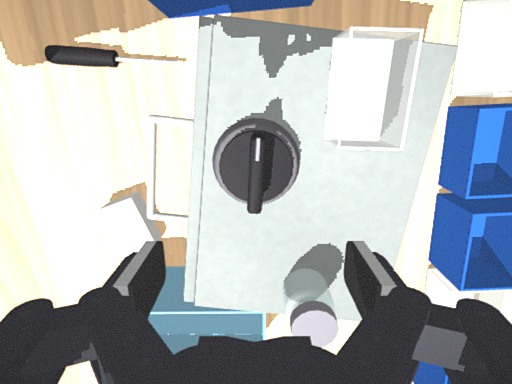

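```bash
python3 - <<'E'
from h import *
import pickle
s=pickle.load(open('s2.pkl','rb'))
b=wun(s,[[258,137],[254,213]],220);d=b[0]-b[1];print(b,np.degrees(np.arctan2(d[1],d[0])))
h=wun(s,[[153,118],[150,218]],130);d=h[0]-h[1];print(h,h.mean(0),np.hypot(*d[:2]),np.degrees(np.arctan2(-d[0],d[1])))
im=cv2.imread('pics/w2.png')[105:230,200:320]
cv2.imwrite('pics/w2z.png',cv2.resize(im,None,fx=4.8,fy=4.8,interpolation=cv2.INTER_CUBIC))
im=cv2.imread('pics/w2.png')[100:240,120:230]
cv2.imwrite('pics/w2h.png',cv2.resize(im,None,fx=4,fy=4,interpolation=cv2.INTER_CUBIC))
E
```

```text
[[664.2801758  160.91377821 220.        ]
 [657.23397461  90.86278298 220.        ]] 84.25612396669997
[[546.73461778 175.43584453 130.        ]
 [524.73795187  53.889391   130.        ]] [535.73628482 114.66261776 130.        ] 123.5208228442187 -10.25798182969526
```

View pics/w2z.png

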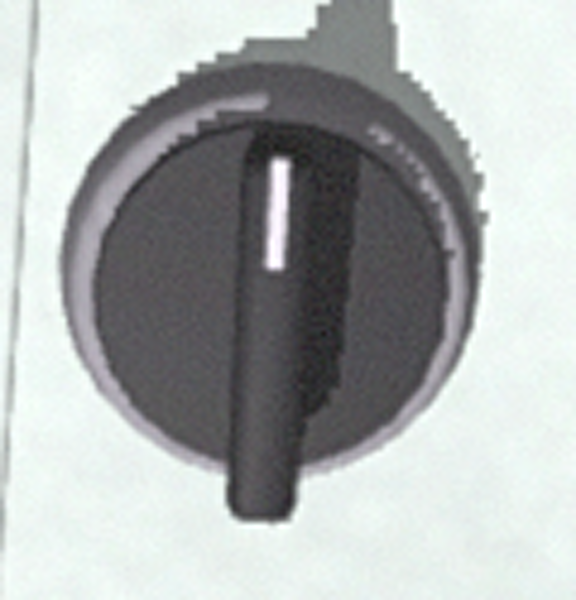

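View pics/w2h.png

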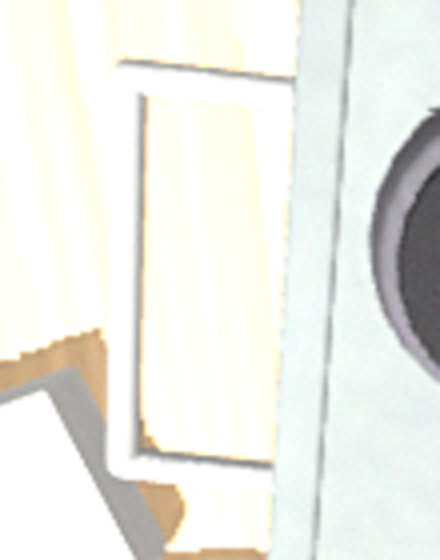

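Call:
carry_out(hand=[47, 47, 47, 47, 47, 47, 47, 47, 47, 47, 47, 47, 47], slide=[[-4, -0.2, 0], [-8, -0.5, 0], [-12.6, -0.75, 0], [-12.6, -0.75, -4], [-12.6, -0.75, -8], [-12.6, -0.75, -12], [-12.6, -0.75, -14], [-12.6, -0.75, -16], [-12.6, -0.75, -16], [-12.6, -0.75, -16], [-12.6, -0.75, -16], [-12.6, -0.75, -16], [-12.6, -0.75, -16]], delta_rot=[[0, 0, -3], [0, 0, -6], [0, 0, -6], [0, 0, -6], [0, 0, -6], [0, 0, -6], [0, 0, -6], [0, 0, -6], [0, 0, -6], [0, 0, -6], [0, 0, -6], [0, 0, -6], [0, 0, -6]], force=50)

```text
t: 11.25
tool_pos: [534.4, 116.7, 184.6]
tcp_rot: [179.9, -0.0, 81.0]
contact_force: [-0.1, -0.8, 0.5]
grip_width: 39.8
```

```bash
python3 - <<'E'
from h import *
from rig import *
s=bot.get_state();im=camera('wrist')
print(s['t'],s['tool_pos'],s['tcp_rot'],s['grip_width'])
cv2.imwrite('pics/w3.png',cv2.convertScaleAbs(im[...,::-1],alpha=1.2,beta=25))
print([(r['confidence'],r['position']) for r in place_of('wrist','drawer_handle')[:2]])
cv2.imwrite('pics/s3.png',cv2.resize(camera('scene')[130:300,160:420,::-1],None,fx=3,fy=3))
E
```

```text
11.25 [534.41466689 116.66673252 184.63392728] [ 1.79870811e+02 -3.30620763e-02  8.10058981e+01] 39.767444079479084
[(0.73, [532.4, 116.4, 124.9])]
```

View pics/w3.png

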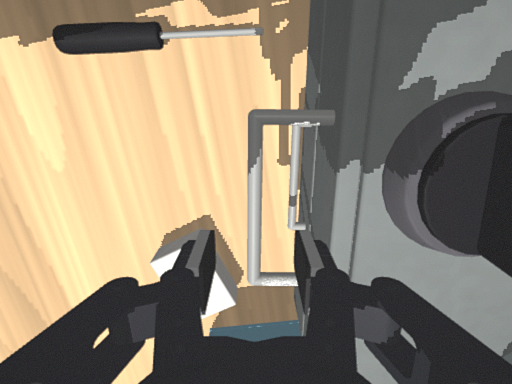

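View pics/s3.png

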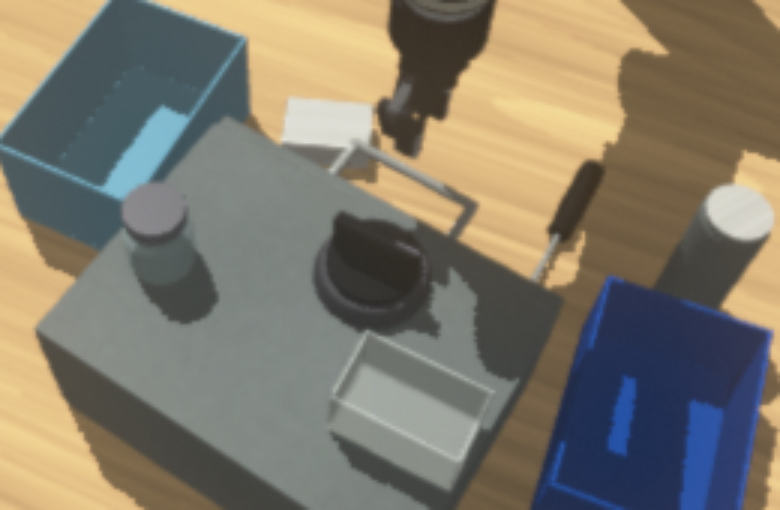

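Call:
carry_out(hand=[47, 47, 47, 47, 47, 47, 0, 0, 0, 0, 0, 0], slide=[[-0.1, 0, -2], [-0.1, 0, -4], [-0.1, 0, -6], [-0.1, 0, -7.8], [-0.1, 0, -7.8], [-0.1, 0, -7.8], [-0.1, 0, -7.8], [-0.1, 0, -7.8], [-0.1, 0, -7.8], [-0.1, 0, -7.8], [-0.1, 0, -7.8], [-0.1, 0, -7.8]], delta_rot=[[0, 0, 0], [0, 0, 0], [0, 0, 0], [0, 0, 0], [0, 0, 0], [0, 0, 0], [0, 0, 0], [0, 0, 0], [0, 0, 0], [0, 0, 0], [0, 0, 0], [0, 0, 0]], force=50)

```text
t: 12.6
tool_pos: [533.9, 116.7, 107.0]
tcp_rot: [179.8, -0.0, 81.0]
contact_force: [0.5, 0.6, 4.9]
grip_width: 8.0
```

Call:
carry_out(hand=[0, 0, 0, 0, 0], slide=[[-0.3, 0.05, 0], [-0.6, 0.1, 0], [-0.8, 0.13, 0], [-0.8, 0.13, 0], [-0.8, 0.13, 0]], delta_rot=[[0, 0, 0], [0, 0, 0], [0, 0, 0], [0, 0, 0], [0, 0, 0]])

```text
t: 13.1
tool_pos: [525.8, 118.1, 107.0]
tcp_rot: [179.8, -0.1, 81.0]
contact_force: [0.4, 1.0, 6.5]
grip_width: 8.2
```

Call:
carry_out(hand=[0, 0, 0, 0, 0, 0, 0, 0, 0, 0], slide=[[-1, 0.16, 0], [-2, 0.32, 0], [-3, 0.47, 0], [-4, 0.63, 0], [-5, 0.79, 0], [-6, 0.95, 0], [-7, 1.11, 0], [-7.7, 1.22, 0], [-7.8, 1.23, 0], [-7.8, 1.23, 0]], delta_rot=[[0, 0, 0], [0, 0, 0], [0, 0, 0], [0, 0, 0], [0, 0, 0], [0, 0, 0], [0, 0, 0], [0, 0, 0], [0, 0, 0], [0, 0, 0]])

```text
t: 14.1
tool_pos: [447.3, 131.4, 107.0]
tcp_rot: [179.8, -0.2, 81.0]
contact_force: [-0.4, 3.2, 7.6]
grip_width: 8.2
```

Call:
carry_out(hand=[0, 0, 0, 0], slide=[[-0.2, 0.03, 0], [-0.4, 0.06, 0], [-0.4, 0.06, 0], [-0.4, 0.06, 0]], delta_rot=[[0, 0, 0], [0, 0, 0], [0, 0, 0], [0, 0, 0]])

```text
t: 14.5
tool_pos: [445.8, 131.6, 107.0]
tcp_rot: [179.5, -0.2, 81.0]
contact_force: [7.5, 1.4, 2.8]
grip_width: 8.0
```

Call:
carry_out(hand=[0, 0, 0, 0], slide=[[-0.2, 0.03, 0], [-0.2, 0.03, 0], [-0.2, 0.03, 0], [-0.2, 0.03, 0]], delta_rot=[[0, 0, 0], [0, 0, 0], [0, 0, 0], [0, 0, 0]])

```text
t: 14.9
tool_pos: [445.8, 131.6, 107.0]
tcp_rot: [179.3, -0.2, 81.0]
contact_force: [14.0, 2.2, -0.4]
grip_width: 8.1
```

Call:
carry_out(hand=[45, 45, 45, 45, 45, 45, 45, 45, 45, 45, 45, 45, 45, 45], slide=[[0, 0, 0], [0, 0, 0], [0, 0, 0], [0, 0, 0], [0, 0, 0], [0.3, 0, 2], [0.3, 0, 5], [0.3, 0, 9], [0.3, 0, 13], [0.3, 0, 17], [0.3, 0, 17], [0.3, 0, 17], [0.3, 0, 17], [0.3, 0, 17]], delta_rot=[[0, 0, 0], [0, 0, 0], [0, 0, 0], [0, 0, 0], [0, 0, 0], [0, 0, 0], [0, 0, 0], [0, 0, 0], [0, 0, 0], [0, 0, 0], [0, 0, 0], [0, 0, 0], [0, 0, 0], [0, 0, 0]])

```text
t: 16.3
tool_pos: [443.0, 131.0, 273.3]
tcp_rot: [-179.8, 0.1, 81.0]
contact_force: [0.4, -0.4, -0.4]
grip_width: 38.5
```

```bash
python3 - <<'E'
from h import *
from rig import *
s=bot.get_state();im=camera('wrist')
print(s['t'],s['tool_pos'],s['tcp_rot'],s['grip_width'],s['contact_force'])
cv2.imwrite('pics/w4.png',cv2.convertScaleAbs(im[...,::-1],alpha=1.2,beta=25))
print([(r['confidence'],r['position']) for r in place_of('wrist','drawer_handle')[:2]])
cv2.imwrite('pics/s4.png',cv2.resize(camera('scene')[130:300,160:420,::-1],None,fx=3,fy=3))
print([(r['confidence'],r['position']) for r in place_of('scene','drawer_handle')[:2]])
E
```

```text
16.3 [443.0273062  130.9711091  273.26456424] [-1.79788482e+02  7.37517471e-02  8.10060248e+01] 38.501815430952504 [ 0.38550134 -0.40606407 -0.43672824]
[(0.77, [445.2, 130.6, 128.5])]
[(0.78, [442.1, 136.4, 130.6])]
```

View pics/w4.png

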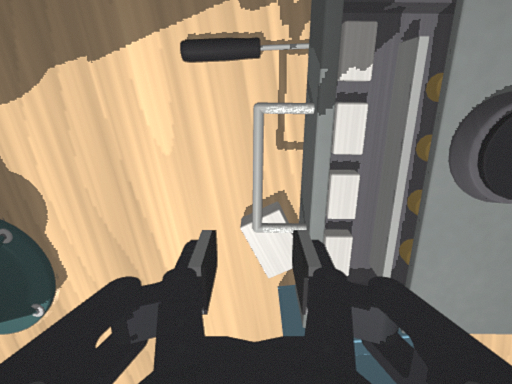

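View pics/s4.png

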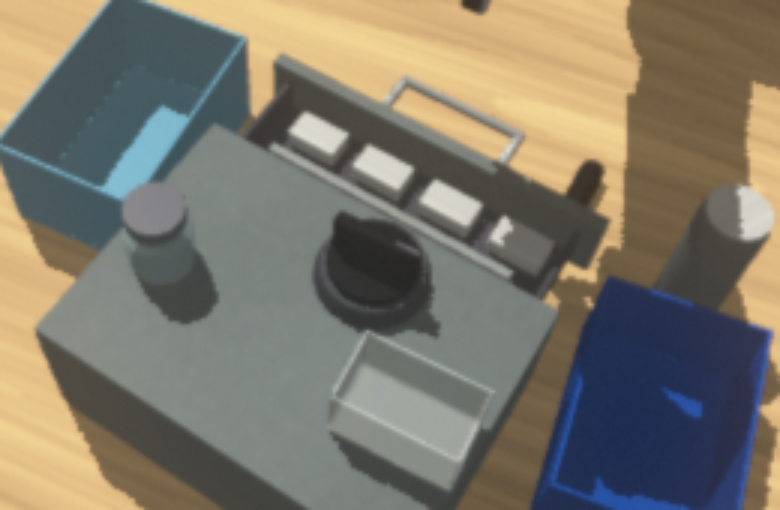

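```bash
python3 -c "
from rig import bot
print(bot.hand_in(),bot.get_state()['t'])"
```

```text
the job is handed in; nothing more can be done
the job is handed in; nothing more can be done
```

The dial is set to click 4 and the top drawer is pulled out to its stop and released. I handed the job in at about 16.5 s.

- **Dial:** I turned it anticlockwise until it hit the end stop, where the resisting moment rose to 2.8 N m against about 0.25 N m for a click. That came one click from the start, so it began at click 1. I then turned it clockwise to click 4 and let go. The wrist camera showed it settled about 93° clockwise of where it started, against 90° expected. The stop also came about 3° early. Both fit a small error in my first angle reading.
- **Drawer:** It slid freely, so the lock was open. It stopped after about 89 mm. Pulling further raised the force from 7 to 14 N with no movement, so I opened the fingers and lifted clear.
- **Last checks:** After release, two camera readings put the handle at about (442–445, 131–136), roughly 90 mm out from where it started. The force on the tool was near zero. I compared the other objects only by eye; those in the last pictures looked unmoved.

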